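# Gauge the jar caps

### The arm

A 6-joint arm with a two-finger parallel gripper is mounted at the origin on a cart in front of the work surface, level with it; the furniture and walls round the work are solid. World frame = base frame: x ahead of the robot, y to its left, z up, the work surface at z = 0. Lengths are in m, angles in rad, forces in N, time in s.
With the tool pointing down it reaches from about 0.35 to 0.775 m from the base axis. Payload 7.3 kg.
Tool frame: the origin (TCP) lies at the very end of the fingers, on their centre line; the grasp point (between the pads) lies 19 mm behind it (robot.tcp_to_grasp is the z of the grasp point in the tool frame, in m); z points along the fingers, y is the line along which they close (so a half turn about z gives the same grasp; the last joint's range is limited). The gripper opens to 92 mm and grips with 3 to 60 N. Pads are 19 mm wide; open, the fingers measure 130 mm over their backs; the gripper's body (75 mm by 190 mm) begins 47 mm behind the grasp point.
Start: joints at [1.142, 0.342, 1.524, -0, 1.275, -0.146], TCP at [0.146, 0.504, 0.227] pointing down, gripper open.
Joint ranges: [-2.53, 2.53], [-0.77, 2.02], [0.04, 2.7], [-1, 4.14], [0.28, 2.66], [-3.11, 3.11]. Speed limits (rad/s): [2.57, 2.57, 3.14, 3.14, 3.14, 3.14].

### API

Orientations are given as [roll, pitch, yaw] about the fixed x, y, z axes, in that order (R = Rz(yaw) Ry(pitch) Rx(roll)).
In Python, from cell import monitor, read_camera, get_calibration, job, robot gives the robot as it stands. The module is installed in compiled form; this text tells all that it offers.
- The arm moves only by the tool send_rows, never from a script. Its argument "targets" is a list of rows, each an object with "translation": the shift along the tool's x, y, z in cm, a list of three; "spin": the turn about the tool's z in degrees; "jaw": the opening, from 0 (shut) to 1 (fully open). A call has exactly 5 rows; each row is the pose to reach, as a shift and turn from the pose commanded when the call began, along the tool's axes at that moment; what a row does not reach only later rows make up. A row lasts 1/10 s, in which the tool goes at most 50 mm and 8.59 degrees, less where a joint would pass 70% of its speed; a pose out of reach is approached as far as the arm can. A call with a gripper value outside its range is refused whole. The fingers move at their own pace and stop on an object; "force" is the grip in N (left out, the last holds). Time passes only in rows, so rows that repeat a pose let the fingers close, or fill a call up. It gives the time, the measured TCP pose, the force, the opening and the grip force at its end, in the units of the state.
- monitor.observe(): the state, without advancing time (a new reading comes with each control period).
- read_camera(name): name is "side" or "top" or "wrist"; returns (picture, depth): 480x640x3 uint8, red, green, blue; 480x640 float32, m along the optical axis (not along the pixel's ray), 0 where there is no reading.
- get_calibration(name): a dict with "intrinsics" (3x3 intrinsics, pixels), "D" ([k1, k2, p1, p2, k3] as OpenCV has them; the pictures are not rectified), "origin" and "orientation" of the camera in the world; the wrist camera has in their place "hand_eye" (4x4, takes a point from camera to tool coordinates, whose origin is the TCP and whose axes are the flange's). Camera axes: x right, y up, looking along -z (the intrinsics and any distortion apply to the point x, -y, -z); pixel columns grow to the right and rows downward; lengths in m; the calibration is good to about 2 mm. A picture is of the moment at which its call begins: read the wrist's pose just before it. get_calibration takes no time and is no camera call.
- job.hand_in(): hands the job in; it is judged then, once.
The state is a dict: "time": time; "qpos": joint angles; "qvel": joint speeds; "joint_efforts": joint torques, N m; "tool_pos": TCP position; "tool_rot": TCP orientation; "contact_force": force on the tool from outside, world axes, zero at the start; "torque": the same for the moment, N m; "opening": finger opening in m; "grip_force": force on a finger pad.
Only numpy, scipy, OpenCV 4.12 (cv2) and the standard library are available. Lean on these libraries where they do the work, as an engineer would, in place of code of your own. Each camera call takes 0.05 s, during which the arm holds its last target. There are 200 camera calls.

### The job

Gauge the two metal screw caps one at a time: set a cap on the threaded steel gauge and screw it clockwise until it stops, then unscrew it and stand it upright, flat on the floor of the steel tray if it turned fully home (about 80 degrees), or of the wooden crate if it stuck half way. Put the first cap away before trying the second, never tip a cap over, and leave the other things where they stand.

Things in the scene. Friction and masses are not known exactly. Their poses are not given: they have to be found in the camera images.
- gauge: Thread gauge, fixed: upright steel neck 58 mm across its threads, topped by a cross rib at 46 mm, on a dark plinth 100 mm across, 15 mm high. Origin: centre of the plinth's underside, z up. Two thread channels have open mouths at both ends of its x axis, marked by small raised ribs on the plinth. Threads turn easily (under 0.15 N m); at a stop the torque rises sharply.
- gauge_entry (a point): Point on the gauge's axis, 28 mm up: the cap's lower edge here when its lugs have dropped into the mouths. For that the cap comes down on the axis (within 2 mm), upright, its bar along the gauge's x axis (within 0.15 rad; half a turn makes no difference). Turned clockwise from above it then goes down 10 mm in 1.37 rad, with 2 mm of vertical play.
- gauge_half (a point): Point on the gauge's axis, 23 mm up: a faulty cap's lower edge is about here when it stops dead, some 0.7 rad (40 degrees) clockwise from the mouths, because casting prongs inside its crown meet the cross rib. Either stop is hard: turning on only winds up the give in the fingers (about 0.5 N m in 0.12 rad).
- gauge_home (a point): Point on the gauge's axis, 18 mm up: a sound cap's lower edge here at its hard stop, 1.37 rad (about 80 degrees) clockwise from the mouths: fully home. To take a cap off, turn it back anticlockwise by the same angle (a stop lies 0.25 rad beyond the mouths), then lift; it cannot be lifted before.
- cap_a: One of two identical-looking metal screw caps, upright. Origin: centre of the skirt's lower edge, z up. Skirt and crown 72 mm across, 36 mm high, open below (inner radius 31.5 mm). Inside at the lower edge two thread lugs, at both ends of the cap's x axis (radius 25 mm); half a turn makes no difference. Sound or faulty at random, unseen from outside; both caps may be alike. 0.13 to 0.23 kg.
- cap_a_grip (a point): Point in the finger bar on cap_a, to be pinched across: 58 mm above the cap's origin, on its axis. The bar is 60 mm long (cap's x), 20 mm wide (y), from 36 to 63 mm above the cap's lower edge.
- cap_b: The other of two identical-looking metal screw caps, upright. Origin: centre of the skirt's lower edge, z up. Skirt and crown 72 mm across, 36 mm high, open below (inner radius 31.5 mm). Inside at the lower edge two thread lugs, at both ends of the cap's x axis (radius 25 mm); half a turn makes no difference. Sound or faulty at random, unseen from outside; both caps may be alike. 0.13 to 0.23 kg.
- cap_b_grip (a point): Point in the finger bar on cap_b, to be pinched across: 58 mm above the cap's origin, on its axis. The bar is 60 mm long (cap's x), 20 mm wide (y), from 36 to 63 mm above the cap's lower edge.
- tray: Low steel tray with a rolled rim, fixed, for the sound caps: 200 mm (its x axis) by 122 mm (y), rim 21 mm high, inner floor 194 x 116 mm, 3 mm above its origin (centre of the underside). Two caps fit side by side along x, at x = -45 and +45 mm.
- crate: Slatted pale-wood crate, fixed, for the faulty caps: 200 mm (its x axis) by 122 mm (y), 34 mm high, inner floor 188 x 110 mm, 6 mm above its origin (centre of the underside). Two caps fit side by side along x, at x = -45 and +45 mm.
- bowl: Bystander, to be left alone: a small white ramekin, 71 mm across, 42 mm tall. Origin: centre of its underside.
- salt: Bystander, to be left alone: a glass salt shaker with a metal top, 44 mm across, 90 mm tall. Origin: centre of its underside.
- tomato_tin: Bystander, to be left alone: a tall food tin, 75 mm across, 110 mm tall. Origin: centre of its underside.
- bottle: Bystander, to be left alone: a vinegar bottle, 63 mm across, 232 mm tall. Origin: centre of its underside.
- garlic_bulb: Bystander, to be left alone: a garlic bulb, 60 mm across, 59 mm tall. Origin: centre of its underside.
- timer: Bystander, to be left alone: a round kitchen timer, 68 mm across, 50 mm tall. Origin: centre of its underside.

How it is judged:
By the outcome, as a careful person would: the job done as asked, in the order asked, and still so for the second after the job is handed in, with the robot touching nothing.
It also fails if it takes over 72 s, if anything falls off the work surface, if the arm or the gripper's body presses on something with over 40 N, if the wrist force passes 120 N, or if a joint passes its speed limit or range.

## Working session

There is one attempt and no reset: what is moved stays moved. The work goes in short steps, Python scripts to look and compute and a tool call to move; the robot and the scene stay as the last step left them, time stands still between calls to the robot, and variables do not carry over. Pictures are saved under pics/ and viewed, at most 10 in all, crops included, and the job is handed in when it is done.

Besides the shell and the picture viewer there is one more tool, called after "Emit:" as name([rows], argument=value, ...), one row to a line, values as JSON. send_rows: Moves the arm, as the interface text tells. Its arguments: {"type":"object","properties":{"targets":{"type":"array"},"force":{"type":"number"}},"required":["targets"]}

```bash
mkdir -p pics; python3 - <<'E'
from cell import monitor, read_camera, get_calibration, job, robot
import numpy as np, cv2
s=monitor.observe();print(s)
print(robot.tcp_to_grasp)
for n in ("top","side"):
    p,d=read_camera(n);cv2.imwrite(f"pics/{n}0.png",p[:,:,::-1]);np.savez(f"{n}0.npz",p=p,d=d);print(n,get_calibration(n))
print(get_calibration("wrist"))
E
```

```text
{'time': 0.0, 'qpos': array([ 1.14200091e+00,  3.42706759e-01,  1.52503736e+00, -1.03731113e-05,
        1.27538508e+00, -1.46003901e-01]), 'qvel': array([ 0.0001728 , -0.00100633,  0.00214735, -0.00054932,  0.00087563,
       -0.00183793]), 'joint_efforts': array([-1.92736052e-04, -4.31245422e+01, -2.44220585e+01,  7.16987858e-02,
        5.62233967e-02, -1.41836672e-04]), 'tool_pos': array([0.14630457, 0.50377192, 0.22604615]), 'tool_rot': array([-3.14007101e+00, -2.13731629e-04,  2.85880400e+00]), 'contact_force': array([-0.1158059 , -0.1010552 ,  0.52508268]), 'torque': array([-0.04096633, -0.03777982, -0.03520928]), 'grip_force': 0.0, 'opening': 0.09233960834955093}
-0.0188
top {'intrinsics': array([[482.85025898,   0.        , 319.15010852],
       [  0.        , 482.85025898, 247.39192478],
       [  0.        ,   0.        ,   1.        ]]), 'D': array([-0.1289008,  0.       ,  0.       ,  0.       ,  0.       ]), 'origin': array([0.39897106, 0.13527507, 1.11864971]), 'orientation': array([ 0.14458239, -0.00590002, -1.55153037])}
side {'intrinsics': array([[449.1569686 ,   0.
[... 231 characters left out ...]
50036, -0.55699128,  0.41560135]), 'orientation': array([ 1.16496815, -0.00193855, -0.46126134])}
{'intrinsics': array([[374.31444266,   0.        , 323.96318422],
       [  0.        , 374.31444266, 242.85284124],
       [  0.        ,   0.        ,   1.        ]]), 'D': array([-0.03833712,  0.        ,  0.        ,  0.        ,  0.        ]), 'hand_eye': array([[ 5.96785613e-04,  9.60553386e-01,  2.78095012e-01,
         7.53083165e-02],
       [ 9.99999494e-01, -7.98432019e-04,  6.11845812e-04,
        -1.00061851e-04],
       [ 8.09750529e-04,  2.78094506e-01, -9.60553377e-01,
        -1.58345480e-01],
       [ 0.00000000e+00,  0.00000000e+00,  0.00000000e+00,
         1.00000000e+00]])}
```

View pics/top0.png

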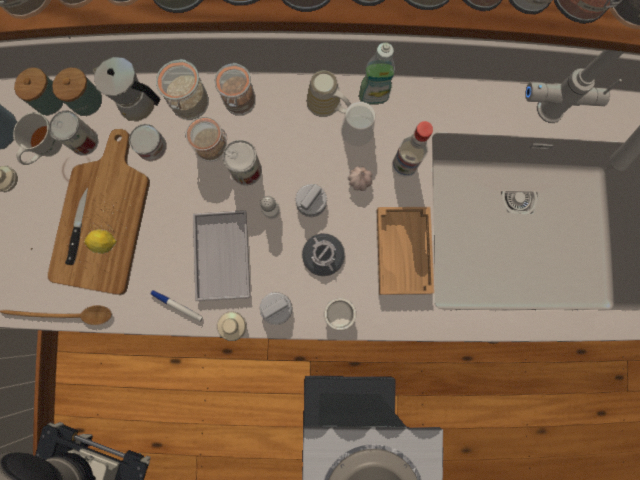

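View pics/side0.png

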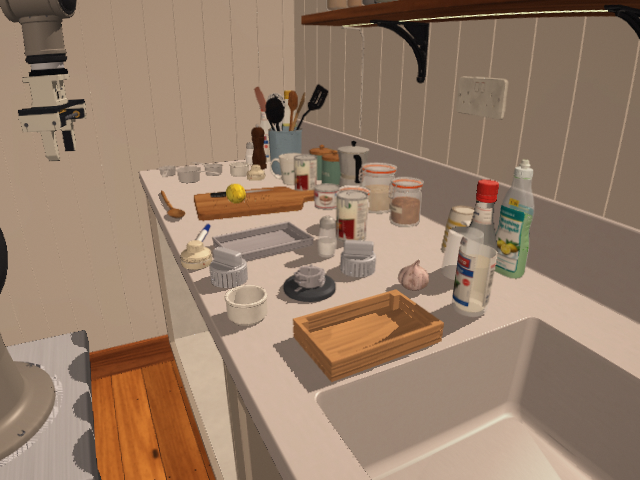

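The top view shows cap 1 at (276,307), cap 2 at (312,199), the gauge at (323,255), the tray at (221,255), the crate at (405,251), salt at (269,206) and the bowl at (340,315). The side view agrees. Next I'll enlarge a crop.

```bash
cat > h.py <<'E'
import numpy as np, cv2
from scipy.spatial.transform import Rotation as Ro
from cell import monitor, read_camera, get_calibration
def cam(n,s=None):
    c=get_calibration(n)
    if n=="wrist":
        T=np.eye(4);T[:3,:3]=Ro.from_euler('xyz',s['tool_rot']).as_matrix();T[:3,3]=s['tool_pos']
        T=T@c['hand_eye'];return c,T[:3,:3],T[:3,3]
    return c,Ro.from_euler('xyz',c['orientation']).as_matrix(),np.array(c['origin'])
def rays(n,uv,s=None):
    c,R,o=cam(n,s)
    q=cv2.undistortPoints(np.array(uv,float).reshape(-1,1,2),c['intrinsics'],c['D'])[:,0]
    return np.c_[q[:,0],-q[:,1],-np.ones(len(q))]@R.T,o
def onplane(n,uv,z,s=None):
    r,o=rays(n,uv,s); t=(np.broadcast_to(z,len(r))-o[2])/r[:,2]; return o+r*t[:,None]
def cloud(n,d,s=None):
    v,u=np.mgrid[0:480,0:640]; r,o=rays(n,np.c_[u.ravel(),v.ravel()],s)
    P=o+r*d.ravel()[:,None]; P[d.ravel()==0]=np.nan; return P.reshape(480,640,3)
def project(n,P,s=None):
    c,R,o=cam(n,s); q=(np.atleast_2d(P)-o)@R; q=q*[1,-1,-1]
    return cv2.projectPoints(q,np.zeros(3),np.zeros(3),c['intrinsics'],np.array(c['D']))[0][:,0]
E
python3 - <<'E'
from h import *
f=np.load('top0.npz');p,d=f['p'],f['d']
cv2.imwrite('pics/crop.png',cv2.resize(p[165:345,180:445,::-1],None,fx=3,fy=3,interpolation=cv2.INTER_CUBIC))
P=cloud('top',d);np.save('P.npy',P)
def blob(uv,lo,hi,r):
    c=onplane('top',[uv],(lo+hi)/2)[0]
    m=(np.linalg.norm(P[...,:2]-c[:2],axis=2)<r)&(P[...,2]>lo)&(P[...,2]<hi)
    Q=P[m]; (cx,rad)=cv2.minEnclosingCircle(Q[:,:2].astype(np.float32))
    rect=cv2.minAreaRect(Q[:,:2].astype(np.float32))
    return len(Q),Q.mean(0).round(4),np.round(cx,4),round(rad,4),np.round(rect[0],4),np.round(rect[1],4),rect[2]
for n,uv in dict(c1=(276,307),c2=(312,199)).items():
    print(n,'bar',blob(uv,.055,.07,.045)); print(n,'crown',blob(uv,.03,.042,.045))
print('g plinth',blob((323,255),.010,.02,.06));print('g rib',blob((323,255),.04,.05,.04))
print('tray rim',blob((221,255),.012,.03,.13));print('crate rim',blob((405,251),.026,.045,.13))
print('table',np.nanmedian(P[300:330,290:310,2]))
E
```

```text
c1 bar (255, array([0.4177, 0.2272, 0.0626]), array([0.4187, 0.228 ]), 0.0304, array([0.4178, 0.2274]), array([0.0202, 0.0602]), 32.19524383544922)
c1 crown (541, array([0.4172, 0.2257, 0.0362]), array([0.418 , 0.2271]), 0.0364, array([0.4183, 0.2268]), array([0.0715, 0.0696]), 1.0184979438781738)
c2 bar (235, array([0.6694, 0.1527, 0.0624]), array([0.6713, 0.1553]), 0.0301, array([0.67  , 0.1533]), array([0.0204, 0.0599]), 55.161224365234375)
c2 crown (484, array([0.6663, 0.1525, 0.0361]), array([0.67  , 0.1528]), 0.0368, array([0.6691, 0.154 ]), array([0.0713, 0.0689]), 54.88072204589844)
g plinth (1025, array([0.5433, 0.1221, 0.0149]), array([0.5447, 0.122 ]), 0.0497, array([0.544 , 0.1226]), array([0.0957, 0.0973]), 1.2645328044891357)
g rib (75, array([0.5435, 0.1224, 0.0435]), array([0.5444, 0.1241]), 0.0261, array([0.5452, 0.1216]), array([0.0464, 0.0446]), 27.784442901611328)
tray rim (745, array([0.5373, 0.36  , 0.0204]), array([0.5311, 0.3584]), 0.1241, array([0.5239, 0.358 ]), array([0.2324, 0.1271]), 4.600142955780029)
crate rim (946, array([ 0.557 , -0.0671,  0.0339]), array([ 0.5562, -0.0639]), 0.1171, array([ 0.5562, -0.0645]), array([0.201 , 0.1244]), 1.8539212942123413)
table 0.0002347055242809537
```

View pics/crop.png

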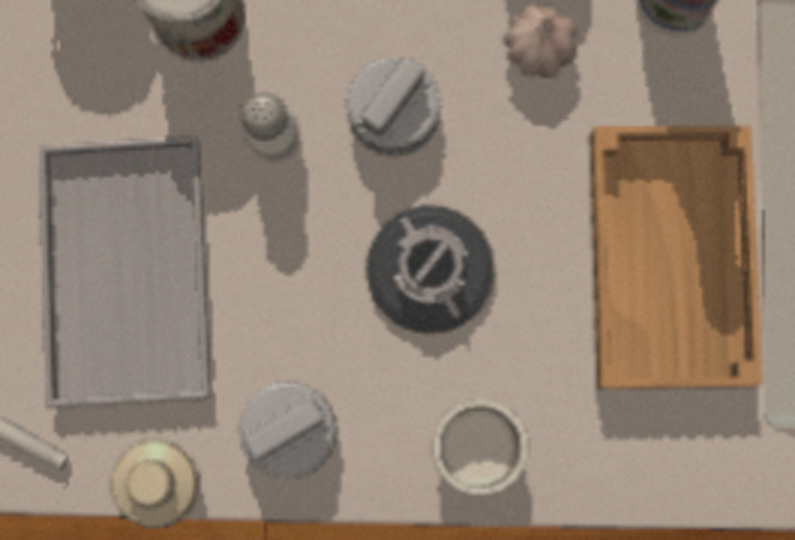

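The crop shows the gauge centre at (430,268) and its ribs at (404,226) and (456,310), so the gauge x axis is about 32° in world. The bars lie at about -58° (cap 1) and -35° (cap 2). I'll go above cap 1 and look with the wrist camera.

Emit:
send_rows([
  {"translation": [-3.4,-1.9,0.5],"spin": 0,"jaw": 0.6},
  {"translation": [-6.8,-3.8,1],"spin": 0,"jaw": 0.6},
  {"translation": [-10.2,-5.7,1.5],"spin": 0,"jaw": 0.6},
  {"translation": [-13.6,-7.6,2],"spin": 0,"jaw": 0.6},
  {"translation": [-16.9,-9.5,2.5],"spin": 0,"jaw": 0.6},
], force=30)

```text
time: 0.6
tool_pos: [0.283, 0.3645, 0.2013]
tool_rot: [-3.141, -0.0, 2.859]
contact_force: [0.4, 0.9, 0.1]
opening: 0.0575
grip_force: 0.0
```

Emit:
send_rows([
  {"translation": [-3.4,-1.9,0.5],"spin": 8.4,"jaw": 0.6},
  {"translation": [-6.8,-3.8,1],"spin": 16.8,"jaw": 0.6},
  {"translation": [-10.2,-5.7,1.5],"spin": 25.2,"jaw": 0.6},
  {"translation": [-13.6,-7.6,2],"spin": 33.6,"jaw": 0.6},
  {"translation": [-16.9,-9.5,2.5],"spin": 41.6,"jaw": 0.6},
])

```text
time: 1.1
tool_pos: [0.4189, 0.226, 0.1763]
tool_rot: [-3.141, -0.0, 2.127]
contact_force: [0.2, 0.3, 0.6]
opening: 0.0551
grip_force: 0.0
```

```bash
python3 - <<'E'
from h import *
s=monitor.observe();p,d=read_camera('wrist')
print(s['time'],s['tool_pos'],np.degrees(s['tool_rot']),s['qvel'].round(3))
np.savez('w1.npz',p=p,d=d,**s);cv2.imwrite('pics/w1.png',p[:,:,::-1])
E
```

```text
1.1 [0.41885872 0.22600578 0.17632145] [-1.79982117e+02 -1.08564639e-02  1.21845540e+02] [-0.752  0.214 -0.157  0.003 -0.062  0.634]
```

View pics/w1.png

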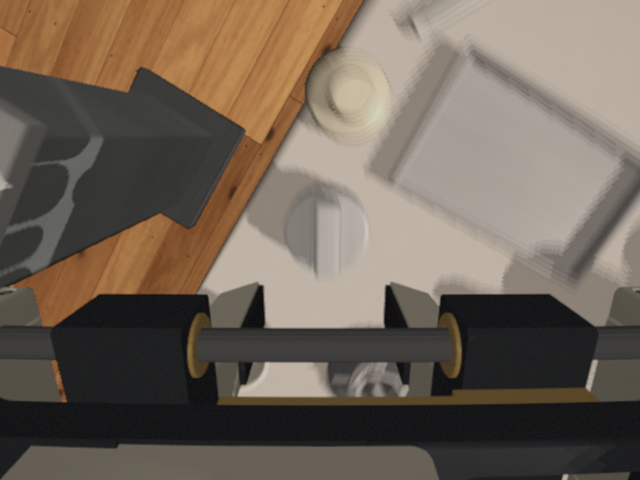

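The cap 1 bar is centred at about (328,235), with the tray upper right and the gripper hiding the lower part. The picture is motion-blurred, so I'll re-measure with depth now the arm is still.

```bash
cat >> h.py <<'E'
def rect(P,c,lo,hi,r):
    m=(np.linalg.norm(P[...,:2]-c,axis=2)<r)&(P[...,2]>lo)&(P[...,2]<hi)
    q=cv2.minAreaRect(P[m][:,:2].astype(np.float32)); a=q[2]+(90 if q[1][1]>q[1][0] else 0)
    return int(m.sum()),np.round(q[0],4),np.round(q[1],4),round((a+90)%180-90,2)
def tooldelta(s,w): # world delta -> tool cm
    return (Ro.from_euler('xyz',s['tool_rot']).as_matrix().T@np.array(w)*100).round(2)
E
python3 - <<'E'
from h import *
s=monitor.observe()
print(s['tool_pos'],np.degrees(s['tool_rot']),s['qvel'].round(3))
for i in range(2):
    s=monitor.observe();p,d=read_camera('wrist');P=cloud('wrist',d,s)
    print('bar',rect(P,[.418,.227],.055,.072,.042),'crown',rect(P,[.418,.227],.03,.043,.042))
T=np.load('P.npy');c1=np.array([.418,.227])
for n,uv,z in (('bowl',(340,315),.04),('salt',(269,200),.085),('tin',(241,155),.105),('bottle',(423,130),.22),('timer',(231,325),.04),('garlic',(360,178),.05)):
    print(n,onplane('top',[uv],z)[0].round(3))
# gauge ribs
k=onplane('top',[(180+404/3,165+226/3),(180+456/3,165+310/3)],.018);v=k[0]-k[1]
print('ribs',k.mean(0),np.degrees(np.arctan2(v[1],v[0])))
E
```

```text
[0.42232834 0.22265616 0.17562495] [1.79995213e+02 1.52691347e-01 1.21316291e+02] [ 0.077 -0.019  0.023  0.022  0.02  -0.119]
bar (1993, array([0.4183, 0.2278]), array([0.02  , 0.0589]), -57.22) crown (3897, array([0.4179, 0.2285]), array([0.0723, 0.0693]), 31.39)
bar (2019, array([0.4189, 0.2273]), array([0.0198, 0.0604]), -58.69) crown (3843, array([0.4182, 0.2285]), array([0.0716, 0.0694]), 34.22)
bowl [0.405 0.083 0.04 ]
salt [0.653 0.244 0.085]
tin [0.748 0.308 0.105]
bottle [ 0.769 -0.069  0.22 ]
timer [0.378 0.324 0.04 ]
garlic [0.717 0.041 0.05 ]
ribs [0.54351686 0.12202344 0.018     ] 32.610228496405824
```

```bash
python3 - <<'E'
from h import *
s=monitor.observe();print(s['tool_pos'],np.degrees(s['tool_rot']),s['qvel'].round(3))
print(tooldelta(s,np.array([.4186,.2275,.039])-s['tool_pos']))
E
```

```text
[0.41883224 0.22588991 0.1760274 ] [-1.79922985e+02 -1.95258609e-02  1.22006780e+02] [ 0.054 -0.02   0.014  0.015  0.01  -0.018]
[ 0.14  0.08 13.7 ]
```

Emit:
send_rows([
  {"translation": [0.1,0.1,4],"spin": 0,"jaw": 0.6},
  {"translation": [0.1,0.1,8],"spin": 0,"jaw": 0.6},
  {"translation": [0.1,0.1,11.5],"spin": 0,"jaw": 0.6},
  {"translation": [0.1,0.1,13.6],"spin": 0,"jaw": 0.6},
  {"translation": [0.1,0.1,13.6],"spin": 0,"jaw": 0.6},
])

```text
time: 1.75
tool_pos: [0.4157, 0.229, 0.0385]
tool_rot: [-3.136, -0.002, 2.135]
contact_force: [-0.5, 0.2, 0.9]
opening: 0.0555
grip_force: 0.0
```

Emit:
send_rows([
  {"translation": [0,0,0],"spin": 0,"jaw": 0.05},
  {"translation": [0,0,0],"spin": 0,"jaw": 0.05},
  {"translation": [0,0,0],"spin": 0,"jaw": 0.05},
  {"translation": [0,0,0],"spin": 0,"jaw": 0.05},
  {"translation": [0,0,0],"spin": 0,"jaw": 0.05},
], force=40)

```text
time: 2.25
tool_pos: [0.4186, 0.2289, 0.0413]
tool_rot: [3.14, 0.0, 2.133]
contact_force: [-0.1, 0.0, 0.3]
opening: 0.0196
grip_force: 25.9
```

Emit:
send_rows([
  {"translation": [0,0,-2],"spin": 0,"jaw": 0.05},
  {"translation": [0,0,-4],"spin": 0,"jaw": 0.05},
  {"translation": [0,0,-6],"spin": 0,"jaw": 0.05},
  {"translation": [0,0,-8],"spin": 0,"jaw": 0.05},
  {"translation": [0,0,-9],"spin": 0,"jaw": 0.05},
])

```text
time: 2.75
tool_pos: [0.4189, 0.2289, 0.1323]
tool_rot: [3.139, 0.0, 2.133]
contact_force: [0.3, 0.3, -1.5]
opening: 0.0199
grip_force: 40.0
```

Emit:
send_rows([
  {"translation": [-3.2,1,0],"spin": -8.4,"jaw": 0.05},
  {"translation": [-6.4,2,0],"spin": -16.8,"jaw": 0.05},
  {"translation": [-9.6,3,0],"spin": -25.2,"jaw": 0.05},
  {"translation": [-12.8,4,0],"spin": -33.6,"jaw": 0.05},
  {"translation": [-15.7,4.9,0],"spin": -42,"jaw": 0.05},
])

```text
time: 3.25
tool_pos: [0.5442, 0.1208, 0.1301]
tool_rot: [-3.141, -0.001, 2.871]
contact_force: [0.6, 0.2, -0.3]
opening: 0.0198
grip_force: 40.0
```

Emit:
send_rows([
  {"translation": [0,0,0],"spin": -8.4,"jaw": 0.05},
  {"translation": [0,0,0],"spin": -16.8,"jaw": 0.05},
  {"translation": [0,0,0],"spin": -25.2,"jaw": 0.05},
  {"translation": [0,0,0],"spin": -33.6,"jaw": 0.05},
  {"translation": [0,0,0],"spin": -42,"jaw": 0.05},
])

```text
time: 3.75
tool_pos: [0.5431, 0.1219, 0.13]
tool_rot: [3.141, -0.001, -2.679]
contact_force: [-0.1, 0.2, -2.3]
opening: 0.0197
grip_force: 40.0
```

Emit:
send_rows([
  {"translation": [0,0,0],"spin": -5.6,"jaw": 0.05},
  {"translation": [0,0,0],"spin": -5.6,"jaw": 0.05},
  {"translation": [0,0,0],"spin": -5.6,"jaw": 0.05},
  {"translation": [0,0,0],"spin": -5.6,"jaw": 0.05},
  {"translation": [0,0,0],"spin": -5.6,"jaw": 0.05},
])

```text
time: 4.25
tool_pos: [0.5434, 0.122, 0.1306]
tool_rot: [3.141, -0.0, -2.588]
contact_force: [0.4, 0.1, -1.7]
opening: 0.0194
grip_force: 40.0
```

```bash
python3 - <<'E'
from h import *
for i in range(2): read_camera('side')
s=monitor.observe();p,d=read_camera('wrist');print(s)
np.savez('w2.npz',p=p,d=d,**s);cv2.imwrite('pics/w2.png',p[:,:,::-1])
E
```

```text
{'time': 4.35, 'qpos': array([ 8.32078786e-02,  4.91961284e-01,  1.57081304e+00,  7.90371707e-05,
        1.07885503e+00, -2.04184942e+00]), 'qvel': array([ 0.00051744, -0.00220309,  0.00127638, -0.00095689, -0.00083681,
       -0.00373135]), 'joint_efforts': array([-1.76938363e-03, -4.89830911e+01, -2.23316860e+01, -6.03122986e-02,
        5.41087368e-02,  1.32730161e-02]), 'tool_pos': array([0.54344861, 0.12201134, 0.13069095]), 'tool_rot': array([ 3.14151392e+00, -1.09042165e-06, -2.58736901e+00]), 'contact_force': array([-0.19729521, -0.16737474, -2.21261753]), 'torque': array([ 0.05256485,  0.10882714, -0.02101805]), 'grip_force': 39.99602258205414, 'opening': 0.019833291559329943}
```

View pics/w2.png

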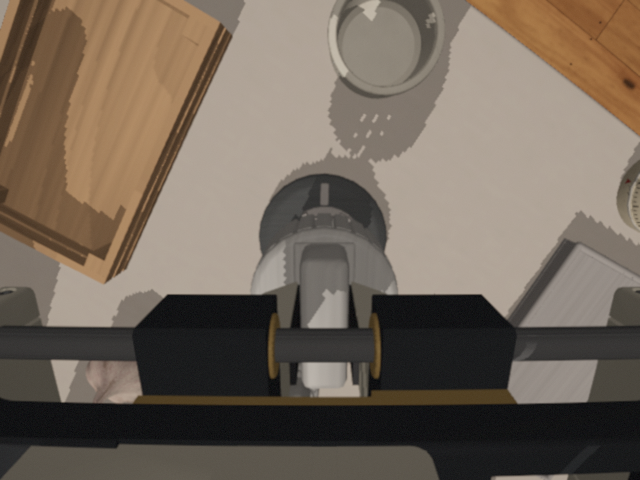

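The held cap is upright and centred, with its bar at columns 303–346. The plinth (260–387 wide, top at row 175) lies below, its rib at (324,195). I'll fit the plinth and the held cap in tool coordinates.

```bash
python3 - <<'E'
from h import *
from scipy.optimize import least_squares
f=dict(np.load('w2.npz'));s=f;d=f['d'];P=cloud('wrist',d,s)
R=Ro.from_euler('xyz',s['tool_rot']).as_matrix()
def tool(w): return (w-s['tool_pos'])@R
def circ(Q,rad):
    return least_squares(lambda c:np.hypot(Q[:,0]-c[0],Q[:,1]-c[1])-rad,Q.mean(0)[:2],loss='soft_l1',f_scale=.001)
# subpixel plinth outline by gray edges along rays from centre
g=cv2.GaussianBlur(cv2.cvtColor(f['p'],cv2.COLOR_RGB2GRAY),(0,0),1).astype(float)
T=tool(P.reshape(-1,3)).reshape(480,640,3)
zt=T[...,2]+0*T[...,0]
ztop=s['tool_pos'][2]-.015
m=(abs(zt-ztop)<.006)&(np.hypot(T[...,0],T[...,1])<.06)
print('plinth px',m.sum(),'z',np.median(zt[m]),ztop)
c,_=cv2.findContours(m.astype(np.uint8),cv2.RETR_EXTERNAL,cv2.CHAIN_APPROX_NONE)
k=max(c,key=len)[:,0];W=onplane('wrist',k,.015,s);Q=tool(W)
Q=Q[np.hypot(Q[:,0],Q[:,1])>.043];r=circ(Q,.05);print('plinth centre in tool',r.x,len(Q),np.sqrt(np.mean(r.fun**2)))
# held cap: crown top ~ tool z=+.005 ; bar top ~ -.022
for nm,zc,R0 in (('crown',.005,.036),):
    m=(abs(zt-zc)<.006)&(np.hypot(T[...,0],T[...,1])<.042)
    Q=T[m];print(nm,m.sum(),'z',np.median(Q[:,2]),'x max',np.percentile(Q[:,0],99.5),'y',np.percentile(Q[:,1],[.5,99.5]))
    c,_=cv2.findContours(m.astype(np.uint8),cv2.RETR_EXTERNAL,cv2.CHAIN_APPROX_NONE);k=max(c,key=len)[:,0];Qk=T[k[:,1],k[:,0]]
    Qk=Qk[(np.hypot(Qk[:,0],Qk[:,1])>.033)];r=circ(Qk,R0);print('crown centre',r.x,len(Qk),np.sqrt(np.mean(r.fun**2)))
m=(zt>-.03)&(zt<-.016)&(abs(T[...,1])<.016)&(T[...,0]>.0)&(T[...,0]<.045)
print('bar z',np.median(zt[m]),'xmax',np.percentile(T[m][:,0],[98,99.5]),'y',np.percentile(T[m][:,1],[1,99]))
E
```

```text
plinth px 4453 z 0.11609543698873817 0.11569095078786316
plinth centre in tool [-0.00265119 -0.00096582] 231 0.0018468890284157288
crown 4994 z 0.005492725519048714 x max 0.034585632415669046 y [-0.03371884  0.03400564]
crown centre [-1.33064257e-03  4.63167361e-05] 237 0.0005167643971618585
bar z -0.021372951833398213 xmax [0.02852594 0.02887681] y [-0.01495765  0.01493439]
```

```bash
python3 - <<'E'
from h import *
from scipy.optimize import least_squares
f=dict(np.load('w2.npz'));s=f
R=Ro.from_euler('xyz',s['tool_rot']).as_matrix()
g=cv2.GaussianBlur(cv2.cvtColor(f['p'],cv2.COLOR_RGB2GRAY),(0,0),1).astype(np.float32)
c0=np.array([-.0015,-.0005]);E=[]
for a in np.radians(np.arange(-75,76,3)):
    rr=np.arange(.04,.058,.00025);L=np.c_[c0[0]+rr*np.cos(a),c0[1]+rr*np.sin(a),np.full(len(rr),s['tool_pos'][2]-.015)]
    uv=project('wrist',L@R.T+s['tool_pos'],s).astype(np.float32)
    v=cv2.remap(g,uv[:,0].reshape(1,-1),uv[:,1].reshape(1,-1),cv2.INTER_LINEAR)[0]
    i=np.argmax(np.gradient(v)); E.append([L[i,0],L[i,1],np.gradient(v)[i],np.degrees(a),rr[i]])
E=np.array(E);E=E[E[:,2]>1]
for fr in (0,1):
    r=least_squares(lambda c:np.hypot(E[:,0]-c[0],E[:,1]-c[1])-(c[2] if fr else .05),[*c0,.05],loss='soft_l1',f_scale=.0005)
    print(r.x,np.sqrt(np.mean(r.fun**2)),len(E))
print((E[:,3:]*[1,1000]).round(1).tolist())
cv2.imwrite('pics/w2c.png',cv2.resize(f['p'][165:400,230:420,::-1],None,fx=3,fy=2.5,interpolation=cv2.INTER_CUBIC)[:590])
E
```

```text
[-0.00181188 -0.0012904   0.05      ] 0.0006092904560101932 51
[ 0.00041174 -0.00120602  0.04815233] 0.0001639565674323773 51
[[-75.0, 49.5], [-72.0, 49.5], [-69.0, 49.3], [-66.0, 49.5], [-63.0, 49.5], [-60.0, 49.5], [-57.0, 49.5], [-54.0, 49.5], [-51.0, 50.0], [-48.0, 50.3], [-45.0, 50.3], [-42.0, 50.0], [-39.0, 50.0], [-36.0, 50.3], [-33.0, 50.3], [-30.0, 50.3], [-27.0, 50.3], [-24.0, 50.3], [-21.0, 50.3], [-18.0, 50.3], [-15.0, 50.3], [-12.0, 50.3], [-9.0, 50.0], [-6.0, 50.3], [-3.0, 50.0], [0.0, 50.0], [3.0, 50.0], [6.0, 50.3], [9.0, 49.8], [12.0, 50.0], [15.0, 49.5], [18.0, 49.5], [21.0, 49.5], [24.0, 49.5], [27.0, 49.5], [30.0, 49.5], [33.0, 49.3], [36.0, 49.5], [39.0, 49.3], [42.0, 49.0], [45.0, 48.8], [48.0, 48.8], [51.0, 49.0], [54.0, 48.8], [57.0, 48.3], [60.0, 48.5], [63.0, 48.5], [66.0, 48.3], [69.0, 48.3], [72.0, 48.3], [75.0, 47.8]]
```

View pics/w2c.png

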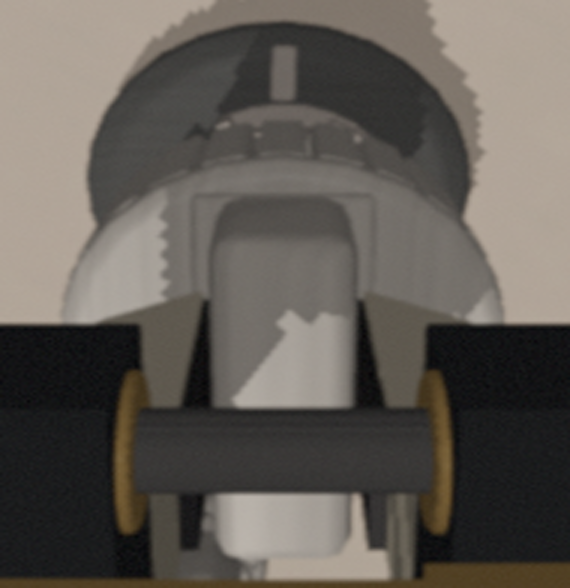

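```bash
python3 - <<'E'
from h import *
from scipy.optimize import least_squares
f=np.load('top0.npz');g=cv2.GaussianBlur(cv2.cvtColor(f['p'],cv2.COLOR_RGB2GRAY),(0,0),.8).astype(np.float32)
for z in (.015,.0):
    c0=np.array([.544,.122]);E=[]
    for a in np.radians(np.arange(0,360,4)):
        rr=np.arange(.042,.058,.0003);L=np.c_[c0[0]+rr*np.cos(a),c0[1]+rr*np.sin(a),np.full(len(rr),z)]
        uv=project('top',L).astype(np.float32)
        v=np.gradient(cv2.remap(g,uv[:,0].reshape(1,-1),uv[:,1].reshape(1,-1),cv2.INTER_LINEAR)[0])
        i=np.argmax(v);E.append([L[i,0],L[i,1]])
    E=np.array(E)
    r=least_squares(lambda c:np.hypot(E[:,0]-c[0],E[:,1]-c[1])-c[2],[*c0,.05],loss='soft_l1',f_scale=.0005);print(z,r.x,np.sqrt(np.mean(r.fun**2)))
print('ring',onplane('top',[(180+432/3,165+263/3)],.044))
# depth-based neck: points 0.03-0.05
P=np.load('P.npy');m=(np.hypot(P[...,0]-.544,P[...,1]-.122)<.034)&(P[...,2]>.034)&(P[...,2]<.055)
Q=P[m];print(len(Q),Q.mean(0),Q.min(0),Q.max(0))
print('plinth z>.012 depth bounds',end=' ');m=(np.hypot(P[...,0]-.544,P[...,1]-.122)<.06)&(P[...,2]>.011)&(P[...,2]<.02);Q=P[m]
print(np.percentile(Q,[.5,99.5],axis=0))
cv2.imwrite('pics/g.png',cv2.resize(f['p'][230:280,298:348,::-1],None,fx=10,fy=10,interpolation=cv2.INTER_CUBIC))
E
```

```text
0.015 [0.54387316 0.12263703 0.04947161] 0.0007664347058524163
0.0 [0.54584184 0.12261414 0.05034045] 0.0008277170860646158
ring [[0.54378476 0.12082973 0.044     ]]
212 [0.54466246 0.12241947 0.03951343] [0.5162882  0.09794391 0.03402147] [0.57383747 0.14594447 0.04948279]
plinth z>.012 depth bounds [[0.49832768 0.07425591 0.01108053]
 [0.59165194 0.16884532 0.01953325]]
```

View pics/g.png

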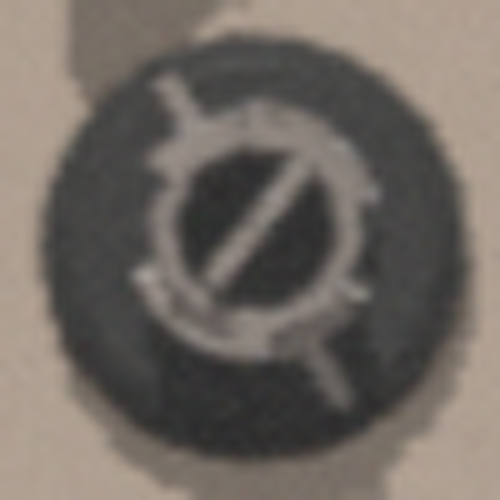

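The enlargement shows the gauge ring at (258,230) and the rib ends at (165,80) and (345,408), which puts the axis at about 30–32°. The held cap is within about 1 mm of the gauge axis. I'll apply a small correction and lower slowly.

Emit:
send_rows([
  {"translation": [0.05,-0.08,1],"spin": 1,"jaw": 0.05},
  {"translation": [0.05,-0.08,2.5],"spin": 1,"jaw": 0.05},
  {"translation": [0.05,-0.08,3.6],"spin": 1,"jaw": 0.05},
  {"translation": [0.05,-0.08,4.2],"spin": 1,"jaw": 0.05},
  {"translation": [0.05,-0.08,4.4],"spin": 1,"jaw": 0.05},
])

```text
time: 4.9
tool_pos: [0.543, 0.121, 0.0857]
tool_rot: [3.141, -0.001, -2.604]
contact_force: [-0.5, -0.3, -1.0]
opening: 0.0196
grip_force: 40.0
```

Emit:
send_rows([
  {"translation": [0,0,0.3],"spin": 0,"jaw": 0.05},
  {"translation": [0,0,0.6],"spin": 0,"jaw": 0.05},
  {"translation": [0,0,0.9],"spin": 0,"jaw": 0.05},
  {"translation": [0,0,1.2],"spin": 0,"jaw": 0.05},
  {"translation": [0,0,1.2],"spin": 0,"jaw": 0.05},
])

```text
time: 5.4
tool_pos: [0.5433, 0.1211, 0.0744]
tool_rot: [3.141, -0.0, -2.604]
contact_force: [-0.1, -0.0, -1.3]
opening: 0.0198
grip_force: 40.0
```

Emit:
send_rows([
  {"translation": [0,0,0.1],"spin": 0,"jaw": 0.05},
  {"translation": [0,0,0.2],"spin": 0,"jaw": 0.05},
  {"translation": [0,0,0.3],"spin": 0,"jaw": 0.05},
  {"translation": [0,0,0.4],"spin": 0,"jaw": 0.05},
  {"translation": [0,0,0.5],"spin": 0,"jaw": 0.05},
])

```text
time: 5.9
tool_pos: [0.5435, 0.1211, 0.0697]
tool_rot: [3.142, 0.0, -2.604]
contact_force: [-1.2, 1.2, 1.1]
opening: 0.0196
grip_force: 40.0
```

```bash
python3 - <<'E'
from h import *
s=monitor.observe()
for k in ('time','tool_pos','tool_rot','contact_force','torque'):print(k,s[k])
E
```

```text
time 5.9
tool_pos [0.54351098 0.12109721 0.06970731]
tool_rot [ 3.14157781e+00  1.75849701e-04 -2.60408822e+00]
contact_force [-1.1981671   1.17850562  1.13461883]
torque [0.04985087 0.23744433 0.01789186]
```

Emit:
send_rows([
  {"translation": [0,0,0.12],"spin": 6,"jaw": 0.05},
  {"translation": [0,0,0.2],"spin": 12,"jaw": 0.05},
  {"translation": [0,0,0.27],"spin": 18,"jaw": 0.05},
  {"translation": [0,0,0.35],"spin": 24,"jaw": 0.05},
  {"translation": [0,0,0.43],"spin": 30,"jaw": 0.05},
])

```text
time: 6.4
tool_pos: [0.5442, 0.1208, 0.0662]
tool_rot: [-3.141, 0.002, -3.132]
contact_force: [-0.6, -1.4, 3.1]
opening: 0.02
grip_force: 40.0
```

```bash
cat > o.py <<'E'
from h import *
s=monitor.observe()
print(s['time'],s['tool_pos'].round(4),'yaw',np.degrees(s['tool_rot'])[2].round(2),'tilt',np.degrees(s['tool_rot'])[:2].round(2),'F',s['contact_force'].round(2),'M',s['torque'].round(3),'q6',s['qpos'][5].round(3),'grip',s['opening'],s['grip_force'])
E
python3 o.py
```

```text
6.4 [0.5442 0.1208 0.0662] yaw -179.44 tilt [-1.7998e+02  1.0000e-01] F [-0.62 -1.44  3.11] M [-0.316  0.161  0.038] q6 -1.499 grip 0.020013466750484824 39.99945044517517
```

Emit:
send_rows([
  {"translation": [0,0,0.05],"spin": 4,"jaw": 0.05},
  {"translation": [0,0,0.1],"spin": 8,"jaw": 0.05},
  {"translation": [0,0,0.15],"spin": 12,"jaw": 0.05},
  {"translation": [0,0,0.2],"spin": 16,"jaw": 0.05},
  {"translation": [0,0,0.2],"spin": 16,"jaw": 0.05},
])

```text
time: 6.9
tool_pos: [0.545, 0.1224, 0.0644]
tool_rot: [3.139, 0.003, 2.875]
contact_force: [2.3, 5.8, 1.4]
opening: 0.0198
grip_force: 40.1
```

```bash
python3 o.py
```

```text
6.9 [0.545  0.1224 0.0644] yaw 164.72 tilt [179.83   0.2 ] F [2.28 5.84 1.39] M [ 1.102 -0.407  0.434] q6 -1.223 grip 0.019834844836111032 40.084431767463684
```

Emit:
send_rows([
  {"translation": [0,0,0.02],"spin": 1,"jaw": 0.05},
  {"translation": [0,0,0.04],"spin": 2,"jaw": 0.05},
  {"translation": [0,0,0.05],"spin": 3,"jaw": 0.05},
  {"translation": [0,0,0.05],"spin": 3,"jaw": 0.05},
  {"translation": [0,0,0.05],"spin": 3,"jaw": 0.05},
])

```text
time: 7.4
tool_pos: [0.5452, 0.1224, 0.0643]
tool_rot: [3.139, 0.004, 2.826]
contact_force: [1.7, 5.0, 4.7]
opening: 0.0199
grip_force: 40.5
```

```bash
python3 o.py
```

```text
7.4 [0.5452 0.1224 0.0643] yaw 161.91 tilt [179.83   0.23] F [1.67 4.95 4.7 ] M [ 1.038 -0.248  0.885] q6 -1.173 grip 0.019922655283914525 40.47246694564819
```

Torque climbed from 0.43 to 0.89 N·m over 3° with no further descent. That is a hard stop about 40° in, so this cap is faulty and goes in the crate. Unscrewing now.

Emit:
send_rows([
  {"translation": [0,0,0],"spin": -8,"jaw": 0.05},
  {"translation": [0,0,-0.06],"spin": -16,"jaw": 0.05},
  {"translation": [0,0,-0.16],"spin": -24,"jaw": 0.05},
  {"translation": [0,0,-0.26],"spin": -32,"jaw": 0.05},
  {"translation": [0,0,-0.36],"spin": -40,"jaw": 0.05},
])

```text
time: 7.9
tool_pos: [0.5448, 0.122, 0.0684]
tool_rot: [3.141, 0.004, -2.756]
contact_force: [-1.2, 2.1, 9.4]
opening: 0.0197
grip_force: 40.0
```

Emit:
send_rows([
  {"translation": [0,0,-0.08],"spin": -6,"jaw": 0.05},
  {"translation": [0,0,-0.15],"spin": -11,"jaw": 0.05},
  {"translation": [0,0,-0.15],"spin": -11,"jaw": 0.05},
  {"translation": [0,0,-0.15],"spin": -11,"jaw": 0.05},
  {"translation": [0,0,-0.15],"spin": -11,"jaw": 0.05},
])

```text
time: 8.4
tool_pos: [0.5448, 0.1216, 0.0698]
tool_rot: [-3.14, 0.004, -2.569]
contact_force: [-1.1, 1.7, 8.5]
opening: 0.0198
grip_force: 40.0
```

```bash
python3 o.py
```

```text
8.4 [0.5448 0.1216 0.0698] yaw -147.2 tilt [-179.93    0.22] F [-1.1   1.69  8.52] M [0.389 0.292 0.059] q6 -2.062 grip 0.01981963971981381 40.00136733055115
```

Emit:
send_rows([
  {"translation": [0,0,-0.2],"spin": 0,"jaw": 0.05},
  {"translation": [0,0,-0.4],"spin": 0,"jaw": 0.05},
  {"translation": [0,0,-0.6],"spin": 0,"jaw": 0.05},
  {"translation": [0,0,-0.8],"spin": 0,"jaw": 0.05},
  {"translation": [0,0,-1],"spin": 0,"jaw": 0.05},
])

```text
time: 8.9
tool_pos: [0.5434, 0.121, 0.078]
tool_rot: [3.141, -0.0, -2.569]
contact_force: [0.4, 0.5, -1.3]
opening: 0.0198
grip_force: 40.0
```

```bash
python3 o.py
```

```text
8.9 [0.5434 0.121  0.078 ] yaw -147.21 tilt [ 1.7999e+02 -2.0000e-02] F [ 0.43  0.55 -1.3 ] M [0.035 0.079 0.009] q6 -2.062 grip 0.019807413594290526 39.996070861816406
```

Emit:
send_rows([
  {"translation": [0,0,-1.5],"spin": 0,"jaw": 0.05},
  {"translation": [0,0,-3],"spin": 0,"jaw": 0.05},
  {"translation": [0,0,-4.5],"spin": 0,"jaw": 0.05},
  {"translation": [1,-1,-5.5],"spin": 0,"jaw": 0.05},
  {"translation": [3,-3.2,-5.5],"spin": 0,"jaw": 0.05},
])

```text
time: 9.4
tool_pos: [0.5362, 0.0782, 0.1345]
tool_rot: [-3.14, 0.003, -2.566]
contact_force: [0.1, 0.8, -1.4]
opening: 0.02
grip_force: 40.0
```

Emit:
send_rows([
  {"translation": [2.6,-2.8,0],"spin": 0,"jaw": 0.05},
  {"translation": [5.2,-5.7,0],"spin": 0,"jaw": 0.05},
  {"translation": [7.8,-8.5,0],"spin": 0,"jaw": 0.05},
  {"translation": [9.4,-10.2,0],"spin": 0,"jaw": 0.05},
  {"translation": [9.9,-10.8,0],"spin": 0,"jaw": 0.05},
])

```text
time: 9.9
tool_pos: [0.5099, -0.0694, 0.133]
tool_rot: [-3.142, -0.001, -2.572]
contact_force: [0.7, -0.5, -2.2]
opening: 0.0197
grip_force: 40.0
```

```bash
python3 - <<'E'
from h import *
read_camera('side')
exec(open('o.py').read())
p,d=read_camera('top');P=cloud('top',d)
s=monitor.observe();w,dw=read_camera('wrist');W=cloud('wrist',dw,s)
np.savez('w3.npz',p=w,d=dw,**s)
T=np.load('P.npy')
m=(abs(T[...,0]-.556)<.12)&(abs(T[...,1]+.064)<.08)&(T[...,2]>.026)&(T[...,2]<.042)
Q=T[m];print('crate rim bounds',np.percentile(Q,[.5,99.5],axis=0).round(4))
m=(abs(T[...,0]-.556)<.08)&(abs(T[...,1]+.064)<.045);print('floor',np.nanmedian(T[m][:,2]))
h=(abs(W[...,2]-.034)<.008);R=W[h];print('wrist rim',len(R),np.percentile(R,[1,99],axis=0).round(3))
q=(W-s['tool_pos'])@Ro.from_euler('xyz',s['tool_rot']).as_matrix()
mm=(abs(q[...,2]-.005)<.007)&(np.hypot(q[...,0],q[...,1])<.042);print('crown z tool',np.median(q[mm][:,2]),q[mm][:,0].max())
E
```

```text
9.95 [ 0.5102 -0.0692  0.133 ] yaw -147.37 tilt [-1.7999e+02 -3.0000e-02] F [ 0.18 -0.91 -1.12] M [ 0.072  0.052 -0.013] q6 -2.423 grip 0.020142889171178364 39.995829463005066
crate rim bounds [[ 0.4543 -0.1281  0.0264]
 [ 0.6563 -0.001   0.0402]]
floor 0.006575524114599607
wrist rim 8469 [[ 0.378 -0.128  0.026]
 [ 0.617  0.135  0.042]]
crown z tool 0.005471936459931687 0.03535175147244215
```

Emit:
send_rows([
  {"translation": [0,0,2.5],"spin": 0,"jaw": 0.05},
  {"translation": [0,0,5],"spin": 0,"jaw": 0.05},
  {"translation": [0,0,7],"spin": 0,"jaw": 0.05},
  {"translation": [0,0,8],"spin": 0,"jaw": 0.05},
  {"translation": [0,0,8.2],"spin": 0,"jaw": 0.05},
])

```text
time: 10.55
tool_pos: [0.5104, -0.0654, 0.05]
tool_rot: [3.14, -0.001, -2.568]
contact_force: [1.0, 0.5, -1.0]
opening: 0.0193
grip_force: 40.0
```

Emit:
send_rows([
  {"translation": [0,0,0.1],"spin": 0,"jaw": 0.05},
  {"translation": [0,0,0.2],"spin": 0,"jaw": 0.05},
  {"translation": [0,0,0.3],"spin": 0,"jaw": 0.05},
  {"translation": [0,0,0.36],"spin": 0,"jaw": 0.05},
  {"translation": [0,0,0.4],"spin": 0,"jaw": 0.05},
])

```text
time: 11.05
tool_pos: [0.5111, -0.0666, 0.0474]
tool_rot: [-3.141, 0.001, -2.569]
contact_force: [-0.6, -0.1, 0.5]
opening: 0.0198
grip_force: 40.0
```

```bash
python3 o.py
```

```text
11.05 [ 0.5111 -0.0666  0.0474] yaw -147.21 tilt [-1.7997e+02  3.0000e-02] F [-0.64 -0.08  0.49] M [ 0.115  0.06  -0.014] q6 -2.422 grip 0.019788335221477715 39.99746024608612
```

Emit:
send_rows([
  {"translation": [0,0,0],"spin": 0,"jaw": 0.5},
  {"translation": [0,0,0],"spin": 0,"jaw": 0.5},
  {"translation": [0,0,0],"spin": 0,"jaw": 0.5},
  {"translation": [0,0,-0.5],"spin": 0,"jaw": 0.5},
  {"translation": [0,0,-2],"spin": 0,"jaw": 0.5},
])

```text
time: 11.55
tool_pos: [0.51, -0.0662, 0.0664]
tool_rot: [3.139, -0.002, -2.569]
contact_force: [0.4, -0.6, 0.4]
opening: 0.0458
grip_force: 0.0
```

Emit:
send_rows([
  {"translation": [0,0,-3.5],"spin": 0,"jaw": 0.5},
  {"translation": [0,0,-7],"spin": 0,"jaw": 0.5},
  {"translation": [-2.5,1,-10],"spin": 0,"jaw": 0.5},
  {"translation": [-6,2.3,-10.5],"spin": 0,"jaw": 0.5},
  {"translation": [-10.4,4,-10.5],"spin": 0,"jaw": 0.5},
])

```text
time: 12.05
tool_pos: [0.5779, 0.0234, 0.1748]
tool_rot: [-3.139, 0.003, -2.571]
contact_force: [0.7, -1.7, 0.3]
opening: 0.0458
grip_force: 0.0
```

Emit:
send_rows([
  {"translation": [-4,1.6,0],"spin": 8.4,"jaw": 0.5},
  {"translation": [-8,3.1,0],"spin": 16.8,"jaw": 0.5},
  {"translation": [-12,4.6,0],"spin": 25.2,"jaw": 0.5},
  {"translation": [-14.5,5.6,0],"spin": 33.6,"jaw": 0.5},
  {"translation": [-15,5.8,0],"spin": 42,"jaw": 0.5},
])

```text
time: 12.55
tool_pos: [0.6721, 0.1566, 0.1716]
tool_rot: [3.141, 0.0, 2.978]
contact_force: [-0.2, -0.5, -0.6]
opening: 0.0456
grip_force: 0.0
```

Emit:
send_rows([
  {"translation": [0,0,0],"spin": 8.4,"jaw": 0.5},
  {"translation": [0,0,0],"spin": 16.8,"jaw": 0.5},
  {"translation": [0,0,0],"spin": 25,"jaw": 0.5},
  {"translation": [0,0,0],"spin": 25.6,"jaw": 0.5},
  {"translation": [0,0,0],"spin": 25.6,"jaw": 0.5},
])

```text
time: 13.05
tool_pos: [0.6712, 0.1535, 0.1722]
tool_rot: [3.141, 0.0, 2.538]
contact_force: [0.5, 0.4, 0.4]
opening: 0.0461
grip_force: 0.0
```

```bash
python3 - <<'E'
from h import *
read_camera('side');read_camera('side')
exec(open('o.py').read())
for i in range(3):
    s=monitor.observe();p,d=read_camera('wrist');P=cloud('wrist',d,s)
    print('bar',rect(P,[.670,.153],.055,.072,.042),'crown',rect(P,[.67,.153],.03,.043,.042))
    m=(np.hypot(P[...,0]-.67,P[...,1]-.153)<.045)&(P[...,2]>.03)&(P[...,2]<.043);print(cv2.minEnclosingCircle(P[m][:,:2].astype(np.float32)))
p,d=read_camera('top');P=cloud('top',d)
for n,c in (('cap1',[.511,-.067]),):
    print(n,rect(P,c,.06,.08,.045))
E
```

```text
13.15 [0.6713 0.1534 0.1721] yaw 145.35 tilt [180.  -0.] F [-0.3   0.27 -0.18] M [-0.011 -0.     0.035] q6 -0.853 grip 0.045994386314466354 0.0
bar (2051, array([0.6702, 0.1536]), array([0.02  , 0.0586]), -34.14) crown (3889, array([0.6694, 0.1538]), array([0.072 , 0.0695]), 58.44)
((0.6703546047210693, 0.15337231755256653), 0.03624037653207779)
bar (2051, array([0.6704, 0.1535]), array([0.02  , 0.0591]), -34.23) crown (3881, array([0.6694, 0.1538]), array([0.0719, 0.0694]), 57.51)
((0.6704058051109314, 0.15342631936073303), 0.03626798093318939)
bar (2046, array([0.6702, 0.1536]), array([0.02  , 0.0589]), -34.22) crown (3890, array([0.6693, 0.1538]), array([0.0719, 0.0696]), 57.24)
((0.6704924702644348, 0.1533832997083664), 0.036286432296037674)
cap1 (255, array([ 0.5106, -0.0644]), array([0.0604, 0.0202]), 33.5)
```

Emit:
send_rows([
  {"translation": [0.1,0,4],"spin": 0,"jaw": 0.5},
  {"translation": [0.1,0,8],"spin": 0,"jaw": 0.5},
  {"translation": [0.1,0,11.5],"spin": 0,"jaw": 0.5},
  {"translation": [0.1,0,13.1],"spin": 0,"jaw": 0.5},
  {"translation": [0.1,0,13.1],"spin": 0,"jaw": 0.5},
])

```text
time: 13.85
tool_pos: [0.6695, 0.1539, 0.039]
tool_rot: [-3.139, -0.003, 2.534]
contact_force: [-0.5, -0.3, -0.5]
opening: 0.0455
grip_force: 0.0
```

Emit:
send_rows([
  {"translation": [0,0,0],"spin": 0,"jaw": 0.5},
  {"translation": [0,0,0],"spin": 0,"jaw": 0.05},
  {"translation": [0,0,0],"spin": 0,"jaw": 0.05},
  {"translation": [0,0,0],"spin": 0,"jaw": 0.05},
  {"translation": [0,0,0],"spin": 0,"jaw": 0.05},
], force=40)

```text
time: 14.35
tool_pos: [0.6708, 0.1541, 0.0418]
tool_rot: [3.141, 0.001, 2.534]
contact_force: [0.2, 0.6, 1.1]
opening: 0.0196
grip_force: 40.0
```

```bash
python3 - <<'E'
from h import *
read_camera('side')
exec(open('o.py').read())
E
```

```text
14.4 [0.6707 0.1541 0.0417] yaw 145.2 tilt [1.7996e+02 4.0000e-02] F [ 0.19 -1.01  1.67] M [-0.092  0.059 -0.02 ] q6 -0.849 grip 0.019143539546054023 39.97950732707977
```

Emit:
send_rows([
  {"translation": [0,0,-2],"spin": 0,"jaw": 0.05},
  {"translation": [0,0,-4],"spin": 0,"jaw": 0.05},
  {"translation": [0,0,-6],"spin": 0,"jaw": 0.05},
  {"translation": [0,0,-8],"spin": 0,"jaw": 0.05},
  {"translation": [0,0,-9],"spin": 0,"jaw": 0.05},
])

```text
time: 14.9
tool_pos: [0.671, 0.1542, 0.1327]
tool_rot: [3.14, 0.002, 2.534]
contact_force: [0.4, 0.6, -1.7]
opening: 0.0199
grip_force: 40.0
```

Emit:
send_rows([
  {"translation": [2.1,-2.5,0],"spin": -8.4,"jaw": 0.05},
  {"translation": [4.2,-5,0],"spin": -16.8,"jaw": 0.05},
  {"translation": [6.3,-7.4,0],"spin": -25.2,"jaw": 0.05},
  {"translation": [8,-9.4,0],"spin": -33.6,"jaw": 0.05},
  {"translation": [8.5,-9.9,0],"spin": -42,"jaw": 0.05},
])

```text
time: 15.4
tool_pos: [0.541, 0.1208, 0.1305]
tool_rot: [3.141, -0.003, -3.01]
contact_force: [-0.0, -0.8, -2.3]
opening: 0.0197
grip_force: 40.0
```

Emit:
send_rows([
  {"translation": [0,0,0],"spin": -8.4,"jaw": 0.05},
  {"translation": [0,0,0],"spin": -16.8,"jaw": 0.05},
  {"translation": [0,0,0],"spin": -23,"jaw": 0.05},
  {"translation": [0,0,0],"spin": -24.3,"jaw": 0.05},
  {"translation": [0,0,0],"spin": -24.3,"jaw": 0.05},
])

```text
time: 15.9
tool_pos: [0.5439, 0.1213, 0.1307]
tool_rot: [3.141, -0.001, -2.594]
contact_force: [-0.0, 0.2, -2.0]
opening: 0.0195
grip_force: 40.0
```

```bash
python3 - <<'E'
from h import *
from scipy.optimize import least_squares
for i in range(4): read_camera('side')
exec(open('o.py').read())
s=monitor.observe();p,d=read_camera('wrist')
P=cloud('wrist',d,s);T=(P-s['tool_pos'])@Ro.from_euler('xyz',s['tool_rot']).as_matrix();zt=T[...,2]
m=(abs(zt-.005)<.006)&(np.hypot(T[...,0],T[...,1])<.042)
c,_=cv2.findContours(m.astype(np.uint8),cv2.RETR_EXTERNAL,cv2.CHAIN_APPROX_NONE);k=max(c,key=len)[:,0];Q=T[k[:,1],k[:,0]];Q=Q[np.hypot(Q[:,0],Q[:,1])>.033]
r=least_squares(lambda c:np.hypot(Q[:,0]-c[0],Q[:,1]-c[1])-.036,[0,0],loss='soft_l1',f_scale=.001);print('crown',r.x,np.median(zt[m]))
m=(zt>-.03)&(zt<-.016)&(abs(T[...,1])<.016)&(T[...,0]>0)&(T[...,0]<.045);print('bar xmax',np.percentile(T[m][:,0],[98,99.5]))
E
```

```text
16.1 [0.5441 0.1213 0.1309] yaw -148.58 tilt [ 1.7999e+02 -1.0000e-02] F [ 0.06  0.4  -2.07] M [0.098 0.025 0.002] q6 -2.037 grip 0.020236093944145883 39.97595429420471
crown [-7.81366360e-04  2.90440279e-05] 0.005851919413108429
bar xmax [0.02910854 0.02950278]
```

Emit:
send_rows([
  {"translation": [0,0,1],"spin": 0,"jaw": 0.05},
  {"translation": [0,0,2.5],"spin": 0,"jaw": 0.05},
  {"translation": [0,0,3.6],"spin": 0,"jaw": 0.05},
  {"translation": [0,0,4.3],"spin": 0,"jaw": 0.05},
  {"translation": [0,0,4.5],"spin": 0,"jaw": 0.05},
])

```text
time: 16.65
tool_pos: [0.5436, 0.1212, 0.0849]
tool_rot: [3.141, -0.002, -2.592]
contact_force: [0.1, -1.4, -2.4]
opening: 0.0197
grip_force: 40.0
```

Emit:
send_rows([
  {"translation": [0,0,0.3],"spin": 0,"jaw": 0.05},
  {"translation": [0,0,0.6],"spin": 0,"jaw": 0.05},
  {"translation": [0,0,0.9],"spin": 0,"jaw": 0.05},
  {"translation": [0,0,1.1],"spin": 0,"jaw": 0.05},
  {"translation": [0,0,1.2],"spin": 0,"jaw": 0.05},
])

```text
time: 17.15
tool_pos: [0.5441, 0.1213, 0.0739]
tool_rot: [3.142, -0.0, -2.592]
contact_force: [-0.3, -0.1, -1.9]
opening: 0.0201
grip_force: 40.0
```

Emit:
send_rows([
  {"translation": [0,0,0.1],"spin": 0,"jaw": 0.05},
  {"translation": [0,0,0.2],"spin": 0,"jaw": 0.05},
  {"translation": [0,0,0.3],"spin": 0,"jaw": 0.05},
  {"translation": [0,0,0.4],"spin": 0,"jaw": 0.05},
  {"translation": [0,0,0.45],"spin": 0,"jaw": 0.05},
])

```text
time: 17.65
tool_pos: [0.5443, 0.1212, 0.0701]
tool_rot: [-3.141, 0.0, -2.592]
contact_force: [-2.5, -0.6, 8.0]
opening: 0.0198
grip_force: 40.0
```

```bash
python3 o.py
```

```text
17.65 [0.5443 0.1212 0.0701] yaw -148.5 tilt [-1.7999e+02  2.0000e-02] F [-2.46 -0.6   8.  ] M [-0.046  0.571  0.064] q6 -2.039 grip 0.01978968899154472 39.97847378253937
```

Emit:
send_rows([
  {"translation": [0,0,0],"spin": 6,"jaw": 0.05},
  {"translation": [0,0,0.07],"spin": 12,"jaw": 0.05},
  {"translation": [0,0,0.15],"spin": 18,"jaw": 0.05},
  {"translation": [0,0,0.23],"spin": 24,"jaw": 0.05},
  {"translation": [0,0,0.31],"spin": 30,"jaw": 0.05},
])

```text
time: 18.15
tool_pos: [0.5445, 0.1212, 0.0666]
tool_rot: [-3.141, 0.001, -3.12]
contact_force: [-0.6, -0.1, 1.1]
opening: 0.0198
grip_force: 40.0
```

```bash
python3 o.py
```

```text
18.15 [0.5445 0.1212 0.0666] yaw -178.75 tilt [-1.7999e+02  5.0000e-02] F [-0.6  -0.13  1.06] M [-0.12   0.101  0.026] q6 -1.511 grip 0.019806807347102683 39.97392117977142
```

Emit:
send_rows([
  {"translation": [0,0,0.05],"spin": 4,"jaw": 0.05},
  {"translation": [0,0,0.1],"spin": 8,"jaw": 0.05},
  {"translation": [0,0,0.15],"spin": 12,"jaw": 0.05},
  {"translation": [0,0,0.2],"spin": 16,"jaw": 0.05},
  {"translation": [0,0,0.22],"spin": 18,"jaw": 0.05},
])

```text
time: 18.65
tool_pos: [0.5454, 0.1224, 0.065]
tool_rot: [3.139, 0.003, 2.852]
contact_force: [1.5, 3.8, 3.0]
opening: 0.0195
grip_force: 40.4
```

```bash
python3 o.py
```

```text
18.65 [0.5454 0.1224 0.065 ] yaw 163.43 tilt [1.7986e+02 1.6000e-01] F [1.47 3.76 2.97] M [ 0.899 -0.172  0.733] q6 -1.2 grip 0.019471019133049806 40.360872745513916
```

Emit:
send_rows([
  {"translation": [0,0,0],"spin": 1,"jaw": 0.05},
  {"translation": [0,0,0],"spin": 2,"jaw": 0.05},
  {"translation": [0,0,0],"spin": 2,"jaw": 0.05},
  {"translation": [0,0,0],"spin": 2,"jaw": 0.05},
  {"translation": [0,0,0],"spin": 2,"jaw": 0.05},
])

```text
time: 19.15
tool_pos: [0.5454, 0.1223, 0.0651]
tool_rot: [3.139, 0.003, 2.821]
contact_force: [1.2, 5.0, 2.7]
opening: 0.0199
grip_force: 40.8
```

```bash
python3 - <<'E'
exec(open('o.py').read())
p,d=read_camera('side');cv2.imwrite('pics/s5.png',cv2.resize(p[170:350,200:440,::-1],None,fx=3,fy=3))
E
```

```text
19.15 [0.5454 0.1223 0.0651] yaw 161.63 tilt [1.7987e+02 1.7000e-01] F [1.2  4.98 2.71] M [ 1.077 -0.329  0.975] q6 -1.168 grip 0.019942334606744813 40.832757353782654
```

View pics/s5.png

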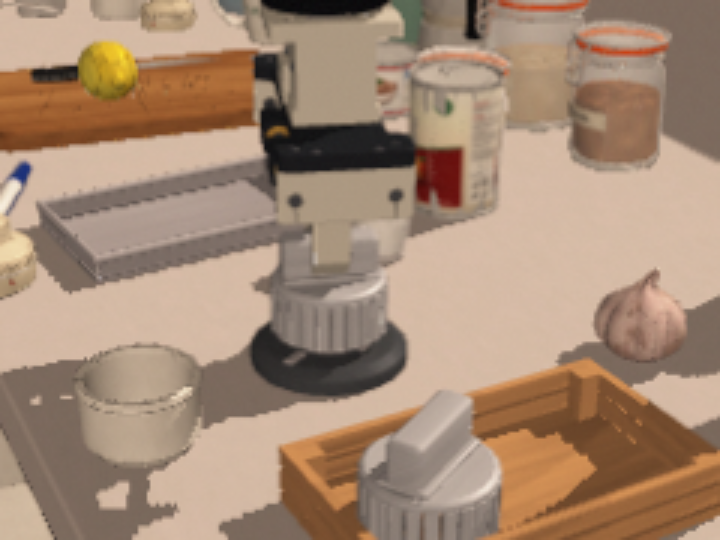

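The picture shows cap 2 upright on the gauge with nothing touching the gripper. Cap 1 stands upright in the crate at (430,475). Cap 2 shows the same hard stop at about 40°, so it is faulty too. I'll unscrew it and put it in the crate's far slot.

Emit:
send_rows([
  {"translation": [0,0,0],"spin": -8,"jaw": 0.05},
  {"translation": [0,0,-0.06],"spin": -16,"jaw": 0.05},
  {"translation": [0,0,-0.16],"spin": -24,"jaw": 0.05},
  {"translation": [0,0,-0.27],"spin": -32,"jaw": 0.05},
  {"translation": [0,0,-0.37],"spin": -40,"jaw": 0.05},
])

```text
time: 19.7
tool_pos: [0.5448, 0.1217, 0.0688]
tool_rot: [3.141, 0.002, -2.761]
contact_force: [0.6, 1.8, 4.7]
opening: 0.0199
grip_force: 40.0
```

Emit:
send_rows([
  {"translation": [0,0,-0.08],"spin": -6,"jaw": 0.05},
  {"translation": [0,0,-0.16],"spin": -11,"jaw": 0.05},
  {"translation": [0,0,-0.16],"spin": -11,"jaw": 0.05},
  {"translation": [0,0,-0.16],"spin": -11,"jaw": 0.05},
  {"translation": [0,0,-0.16],"spin": -11,"jaw": 0.05},
])

```text
time: 20.2
tool_pos: [0.5449, 0.1212, 0.0702]
tool_rot: [-3.141, 0.002, -2.577]
contact_force: [0.0, 0.6, 6.0]
opening: 0.0198
grip_force: 40.0
```

Emit:
send_rows([
  {"translation": [0,0,-0.2],"spin": 0,"jaw": 0.05},
  {"translation": [0,0,-0.4],"spin": 0,"jaw": 0.05},
  {"translation": [0,0,-0.6],"spin": 0,"jaw": 0.05},
  {"translation": [0,0,-0.8],"spin": 0,"jaw": 0.05},
  {"translation": [0,0,-1],"spin": 0,"jaw": 0.05},
])

```text
time: 20.7
tool_pos: [0.544, 0.1213, 0.0795]
tool_rot: [3.141, -0.0, -2.575]
contact_force: [0.5, -0.5, -2.2]
opening: 0.0199
grip_force: 40.0
```

```bash
python3 - <<'E'
exec(open('o.py').read())
print(tooldelta(s,np.array([.602,-.063,.133])-s['tool_pos']))
E
```

```text
20.7 [0.544  0.1213 0.0795] yaw -147.51 tilt [ 1.7998e+02 -3.0000e-02] F [ 0.5  -0.46 -2.18] M [ 0.108  0.02  -0.036] q6 -2.056 grip 0.019856274202501346 39.976131319999695
[  5.01 -18.66  -5.35]
```

Emit:
send_rows([
  {"translation": [0,0,-1.5],"spin": 0,"jaw": 0.05},
  {"translation": [0,0,-3],"spin": 0,"jaw": 0.05},
  {"translation": [0,0,-4.5],"spin": 0,"jaw": 0.05},
  {"translation": [0.4,-1.4,-5.3],"spin": 0,"jaw": 0.05},
  {"translation": [1.2,-4.4,-5.3],"spin": 0,"jaw": 0.05},
])

```text
time: 21.2
tool_pos: [0.5581, 0.0783, 0.1339]
tool_rot: [-3.141, 0.002, -2.572]
contact_force: [1.2, -0.5, -1.5]
opening: 0.0197
grip_force: 40.0
```

Emit:
send_rows([
  {"translation": [1,-3.8,0],"spin": 0,"jaw": 0.05},
  {"translation": [2,-7.5,0],"spin": 0,"jaw": 0.05},
  {"translation": [3,-11.2,0],"spin": 0,"jaw": 0.05},
  {"translation": [3.6,-13.5,0],"spin": 0,"jaw": 0.05},
  {"translation": [3.8,-14.3,0],"spin": 0,"jaw": 0.05},
])

```text
time: 21.7
tool_pos: [0.6028, -0.0669, 0.1321]
tool_rot: [-3.141, -0.0, -2.578]
contact_force: [-0.7, 0.5, -1.7]
opening: 0.0197
grip_force: 40.0
```

Emit:
send_rows([
  {"translation": [0,0,2],"spin": 0,"jaw": 0.05},
  {"translation": [0,0,3],"spin": 0,"jaw": 0.05},
  {"translation": [0,0,3],"spin": 0,"jaw": 0.05},
  {"translation": [0,0,3],"spin": 0,"jaw": 0.05},
  {"translation": [0,0,3],"spin": 0,"jaw": 0.05},
])

```text
time: 22.2
tool_pos: [0.6029, -0.0629, 0.1033]
tool_rot: [-3.141, 0.001, -2.574]
contact_force: [0.9, -0.7, -2.4]
opening: 0.0198
grip_force: 40.0
```

```bash
python3 - <<'E'
exec(open('o.py').read())
print(tooldelta(s,np.array([.602,-.063,.051])-s['tool_pos']))
E
```

```text
22.2 [ 0.6029 -0.0629  0.1033] yaw -147.46 tilt [-1.7995e+02  5.0000e-02] F [ 0.92 -0.65 -2.41] M [ 0.046  0.042 -0.018] q6 -2.369 grip 0.019756795625814443 39.97597575187683
[0.08 0.04 5.23]
```

Emit:
send_rows([
  {"translation": [0,0,1.5],"spin": 0,"jaw": 0.05},
  {"translation": [0,0,3],"spin": 0,"jaw": 0.05},
  {"translation": [0,0,4.2],"spin": 0,"jaw": 0.05},
  {"translation": [0,0,5],"spin": 0,"jaw": 0.05},
  {"translation": [0,0,5.2],"spin": 0,"jaw": 0.05},
])

```text
time: 22.7
tool_pos: [0.6021, -0.0631, 0.0498]
tool_rot: [3.141, -0.001, -2.574]
contact_force: [0.3, -0.3, -1.5]
opening: 0.0197
grip_force: 40.0
```

Emit:
send_rows([
  {"translation": [0,0,0.1],"spin": 0,"jaw": 0.05},
  {"translation": [0,0,0.2],"spin": 0,"jaw": 0.05},
  {"translation": [0,0,0.3],"spin": 0,"jaw": 0.05},
  {"translation": [0,0,0.38],"spin": 0,"jaw": 0.05},
  {"translation": [0,0,0.38],"spin": 0,"jaw": 0.05},
])

```text
time: 23.2
tool_pos: [0.6029, -0.0634, 0.0476]
tool_rot: [-3.141, 0.001, -2.574]
contact_force: [-0.4, 1.0, 3.0]
opening: 0.0195
grip_force: 40.0
```

```bash
python3 o.py
```

```text
23.2 [ 0.6029 -0.0634  0.0476] yaw -147.5 tilt [-1.7994e+02  6.0000e-02] F [-0.38  1.02  3.04] M [0.134 0.253 0.064] q6 -2.369 grip 0.019520093535760737 39.97736155986786
```

Floor contact is confirmed, so I'll release and retreat upward.

Emit:
send_rows([
  {"translation": [0,0,0],"spin": 0,"jaw": 0.5},
  {"translation": [0,0,0],"spin": 0,"jaw": 0.5},
  {"translation": [0,0,0],"spin": 0,"jaw": 0.5},
  {"translation": [0,0,-0.5],"spin": 0,"jaw": 0.5},
  {"translation": [0,0,-2],"spin": 0,"jaw": 0.5},
])

```text
time: 23.7
tool_pos: [0.6014, -0.0631, 0.0657]
tool_rot: [3.139, -0.002, -2.574]
contact_force: [-0.0, -0.4, 0.1]
opening: 0.0456
grip_force: 0.0
```

Emit:
send_rows([
  {"translation": [0,0,-3],"spin": 0,"jaw": 0.5},
  {"translation": [0,0,-6],"spin": 0,"jaw": 0.5},
  {"translation": [0,0,-9],"spin": 0,"jaw": 0.5},
  {"translation": [0,0,-12],"spin": 0,"jaw": 0.5},
  {"translation": [0,0,-12],"spin": 0,"jaw": 0.5},
])

```text
time: 24.2
tool_pos: [0.6047, -0.0638, 0.1919]
tool_rot: [-3.135, 0.006, -2.574]
contact_force: [0.0, 0.7, 0.1]
opening: 0.0461
grip_force: 0.0
```

Emit:
send_rows([
  {"translation": [0,4,0],"spin": 0,"jaw": 0.5},
  {"translation": [0,8,0],"spin": 0,"jaw": 0.5},
  {"translation": [0,12,0],"spin": 0,"jaw": 0.5},
  {"translation": [0,14,0],"spin": 0,"jaw": 0.5},
  {"translation": [0,14,0],"spin": 0,"jaw": 0.5},
])

```text
time: 24.7
tool_pos: [0.5256, 0.0569, 0.1865]
tool_rot: [3.14, -0.001, -2.571]
contact_force: [-0.5, -0.1, -0.0]
opening: 0.0457
grip_force: 0.0
```

```bash
python3 - <<'E'
exec(open('o.py').read())
p,d=read_camera('top');P=cloud('top',d)
for c in ([.511,-.067],[.602,-.063]): print(rect(P,c,.06,.08,.045),rect(P,c,.037,.047,.04))
p,d=read_camera('side');cv2.imwrite('pics/s6.png',p[:,:,::-1])
E
```

```text
24.7 [0.5256 0.0569 0.1865] yaw -147.33 tilt [ 1.7993e+02 -5.0000e-02] F [-0.54 -0.06 -0.  ] M [ 0.07  -0.003  0.001] q6 -2.179 grip 0.04570755586193276 0.0
(198, array([ 0.5112, -0.0641]), array([0.059 , 0.0199]), 33.0) (314, array([ 0.5085, -0.0525]), array([0.0685, 0.0486]), 2.6)
(0, array([0., 0.]), array([0., 0.]), 0.0) (0, array([0., 0.]), array([0., 0.]), 0.0)
```

View pics/s6.png

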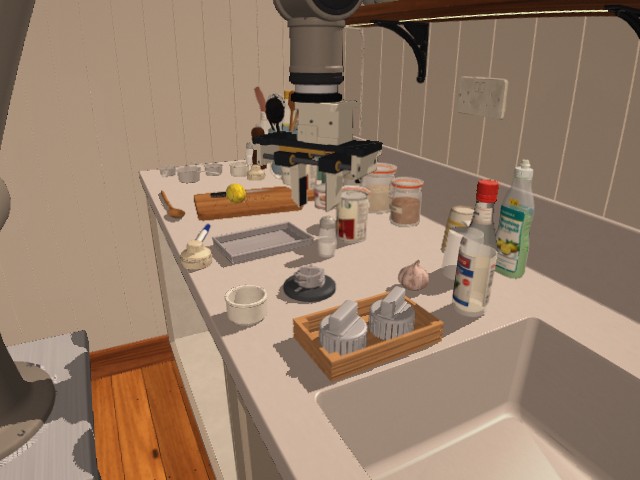

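Both caps stand upright in the crate, at about (343,325) and (392,315). The bystanders haven't moved and the gripper is clear.

```bash
python3 -c "
from cell import job;print(job.hand_in())"
```

```text
the job is handed in; nothing more can be done
None
```

Both caps stopped dead about 40° in, so both are faulty; each was unscrewed and stood upright in the wooden crate, one at a time, and the job is handed in at about 25 s of the 72 s limit.

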